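# Seat a specimen tube's stopper in the bench stoppering press

### The arm

A 6-joint arm with a two-finger parallel gripper is mounted at the origin on the work surface. World frame = base frame: x ahead of the robot, y to its left, z up, the work surface at z = 0. Lengths are in m, angles in rad, forces in N, time in s.
With the tool pointing down it reaches from about 0.375 to 0.9 m from the base axis. Payload 3.1 kg.
Tool frame: the origin (TCP) lies at the very end of the fingers, on their centre line; the grasp point (between the pads) lies 19 mm behind it (grip_depth is the distance from the TCP to the grasp point, in m); z points along the fingers, y is the line along which they close (so a half turn about z gives the same grasp; the last joint's range is limited). The gripper opens to 85 mm and grips with 20 to 120 N. Pads are 22 mm wide; open, the fingers measure 114 mm over their backs; the gripper's body (76 mm by 85 mm) begins 54 mm behind the grasp point. The pads swing forward as they close: fully open they stand 13 mm farther back than shut.
Start: joints at [-1.504, 0.527, 1.433, -0, 1.181, -0.178], TCP at [0.152, -0.606, 0.231] pointing down, gripper open.
Joint ranges: [-3.08, 3.08], [-0.75, 2.2], [0.22, 2.44], [-1.43, 4.57], [0, 2.65], [-2.85, 2.85]. Speed limits (rad/s): [2.79, 2.79, 3.14, 3.14, 3.14, 3.14].

### API

Orientations are given as a unit quaternion [x, y, z, w].
In Python, from station import * gives the robot as it stands.
- The arm moves only by the tool apply_moves, never from a script. Its argument "plan" is a list of rows, each a list of 7 numbers: the shift along the tool's x, y, z in m, then the turn, a rotation vector about the tool's x, y, z in rad, then the gripper command: -1 is fully open, 1 is shut, values between are in proportion. In form: [[dx, dy, dz, wx, wy, wz, jaw], ...]. A call has 1 to 8 rows; each row shifts and turns the commanded pose from where the row before left it, along the tool's axes as they then stand; what a row does not reach is not made up. A row lasts 1/8 s, in which the tool goes at most 62.5 mm and 10.7 degrees, less where a joint would pass 70% of its speed; a pose out of reach is approached as far as the arm can. A call is refused whole if a number of a shift passes 0.0625 or a number of a turn 0.188, either way. A call with a gripper value outside its range is refused whole. The fingers move at their own pace and stop on an object; "force" is the grip in N (left out, the last holds). Time passes only in rows, so rows that do not move let the fingers close. It gives the time, the measured TCP pose, the force, the opening and the grip force at its end, in the units of the state.
- sense(): the state, without advancing time (a new reading comes with each control period).
- snapshot(name): name is "scene" or "top"; returns the picture (400x640x3 uint8, red, green, blue); there is no depth.
- calibration(name): a dict with "camera_matrix" (3x3 intrinsics, pixels), "R" (3x3) and "t" (3): a world point X has camera coordinates R X + t. Camera axes: x right, y down, z forward; pixel columns grow to the right and rows downward; lengths in m; the calibration is good to about 2 mm. A picture is of the moment at which its call begins. calibration takes no time and is no camera call.
- sign_off(): hands the job in; it is judged then, once.
The state is a dict: "t": time; "q": joint angles; "qd": joint speeds; "tau": joint torques, N m; "tcp_pos": TCP position; "tool_rot": TCP orientation; "force": force on the tool from outside, world axes, zero at the start; "ft_torque": the same for the moment, N m; "finger_gap": opening from 0.0 (shut) to 1.0 (fully open); "gripper_force": force on a finger pad.
Only numpy, scipy, OpenCV 4.12 (cv2) and the standard library are available. Lean on these libraries where they do the work, as an engineer would, in place of code of your own. Each camera call takes 0.05 s, during which the arm holds its last target. There are 200 camera calls.

### The job

One of the three specimen tubes in the wooden rack still has its cork standing well proud: lower that tube into the nest of the stoppering press's carriage, let go, and slide the carriage fully home under the ram. Then press the palm knob down until it bottoms on its depth-stop collar, keep it held there for a second with a light but definite pressure (no ramming, no leaning on it), and let the knob come all the way back up. Leave the cork to the press, do not drop the tube, and leave the other two tubes, the forceps, the hand lens and the small tray of shells where they are.

Things in the scene. Friction and masses are not known exactly. Their poses are not given: they have to be found in the camera images.
- tube: Tube to be stoppered: clear glass, 25 mm diameter, 75 mm from base to rim, about 45 g, upright in one of the rack's three holes. Its tapered cork (21 mm head) stands 14 mm above the rim; the other two tubes' corks only 4 mm. Origin at the centre of the underside, z up along the tube. In the rack the glass is free to grip from 27 to 75 mm above its origin, in the nest from 25 mm.
- stopper_top (a point): Centre of the top of this tube's cork: 89 mm above the tube's underside at the start.
- stopper (a joint): How far this cork has been pushed into its tube, m: 0 at the start (14 mm proud), 0.014 flush with the rim. It goes in stiffly, at about 6 N whatever the depth, and stays where it is left. Seated by the press it ends 4 to 13 mm in, as the stop collar happens to be set.
- tube_b: A finished tube of the same size (cork 4 mm proud), in another hole of the rack. Origin at the centre of the underside. To be left alone.
- tube_c: The other finished tube (cork 4 mm proud), in another hole of the rack. Origin at the centre of the underside. To be left alone.
- rack: Heavy light-wood rack, fixed, 50 x 164 x 35 mm, with three blind holes of 27 mm in a row along its long side (its own y), 56 mm apart; the tubes stand on the hole floors 8 mm above the table. Origin at the centre of its underside.
- press: Grey bench stoppering press, fixed. Origin on the table, on the ram's axis; -x is the loading side, towards the robot. Base plate 156 mm wide, 15 mm thick, from 185 mm in front of the axis to 60 mm behind; 18 mm pillars 62 mm to either side (y); across them a bridge 44 mm deep (x), 134 to 160 mm above the table, through which the sprung ram runs. A carriage slides on the base along x.
- carriage (a joint): How far the carriage is drawn out towards the press's -x, m: 0 is fully home against its back stop, nest under the ram; 0.09 is right out. It slides stiffly (2.5 N) and stays where it is left; it starts 0.078 to 0.09 out.
- nest (a point): Centre of the nest's floor, 27 mm above the table: a chamfered blind hole of 27 mm, 25 mm deep, in the aluminium carriage's block (60 x 56 mm, top 52 mm above the table). Moves with the carriage; the tube stands in it.
- push_plate (a point): Middle of the outer (-x) face of the carriage's upright push plate, 50 mm above the table and 94 mm in front of the nest's axis. The plate is 8 mm thick, 44 mm wide, its top edge 60 mm above the table. A tongue (top 24 mm above the table) joins it to the nest's block, whose front face is 64 mm behind this point. Moves with the carriage.
- ram (a joint): How far the ram is pressed down, m: 0 is up. 4 N starts it against a spring, 9 N holds it 20 mm down; the cork adds 6 N once the foot meets it, 8 mm down. It bottoms when the knob lands on the rubber-faced steel stop collar (42 mm) above the bridge, set for each job, 12 to 21 mm down; then the force climbs steeply, 20 N per mm: 5 to 12 N more is light but definite pressure, 20 N more is leaning.
- knob_top (a point): Centre of the flat top of the ram's black palm knob (46 mm diameter, 26 mm high): 226 mm above the table when up; moves with the ram.
- forceps: Steel forceps, 126 mm long, lying between rack and press. To be left alone.
- loupe: Folding hand lens, 70 mm long, lying on the table. To be left alone.
- tray_shells: Small open card tray of shells, 75 x 100 x 18 mm. To be left alone.
- ram_foot (a point): Centre of the underside of the ram's white foot (20 mm diameter): 124 mm above the table when up, 8 mm above the proud cork of a tube in the nest; moves with the ram and pushes the cork in.
There are look-alikes about, which are no part of the job. What is shaped like the tube but red is not meant.

How it is judged:
On the way, in this order (a step that is already met when the one before it is completed fails the run):
1. the proud-corked tube stands in the nest, down on its floor, and is let go, its cork still proud (horizontal distance between tube and nest below 0.004 m and z of tube in the frame of nest below 0.003 m and angle between tube's own z axis and vertical below 0.12 rad and contact force between the fingers and tube below 0.1 N and value of joint stopper below 0.004 m), for 0.2 s.
2. the carriage is fully home with the tube in its nest, the cork still proud (value of joint carriage below 0.002 m and horizontal distance between tube and nest below 0.004 m and value of joint stopper below 0.004 m), for 0.2 s.
3. the ram has been pressed down onto the press's stop collar and kept there for half a second, with 3 to 18 N on the collar, its foot on the cork (contact force between ram and press between 3 and 18 N and z of stopper_top in the frame of ram_foot above -0.0015 m and value of joint carriage below 0.004 m), for 0.5 s.
At the end, for the whole second after the job is handed in: The tube stands upright and at rest on the floor of the nest (within 4 mm of its axis), its cork pushed in at least 3 mm (the press, bottomed, leaves it 4 to 13 mm in), the carriage home (within 4 mm) and the ram fully up again (within 1 mm) (value of joint stopper above 0.003 m and value of joint ram below 0.001 m and value of joint carriage below 0.004 m and horizontal distance between tube and nest below 0.004 m and z of tube in the frame of nest below 0.003 m and angle between tube's own z axis and vertical below 0.12 rad and linear speed of tube below 0.02 m/s); the robot touches nothing.
It fails at once if the ram is rammed onto the stop collar with more than 40 N (contact force between ram and press above 40 N).
It fails at once if the glass tube is dropped: it falls faster than 0.7 m/s out of the fingers (linear speed of tube above 0.7 m/s and contact force between the fingers and tube below 0.1 N).
It fails at once if the robot pushes the cork in itself, with more than 5 N on it (contact force between any of the fingers, the arm and stopper above 5 N).
It fails at once if a finished tube is shifted by more than 15 mm (distance of any of tube_b, tube_c from where it was at the start of the episode above 0.015 m).
It fails at once if the forceps, the hand lens or the tray of shells is shifted by more than 30 mm (distance of any of forceps, loupe, tray_shells from where it was at the start of the episode above 0.03 m).
It also fails if it takes over 72 s, if anything falls off the work surface, if the arm or the gripper's body presses on something with over 40 N, if the wrist force passes 120 N, or if a joint passes its speed limit or range.

## Working session

There is one attempt and no reset: what is moved stays moved. The work goes in short steps, Python scripts to look and compute and a tool call to move; the robot and the scene stay as the last step left them, time stands still between calls to the robot, and variables do not carry over. Pictures are saved under pics/ and viewed, at most 10 in all, crops included, and the job is handed in when it is done.

Besides the shell and the picture viewer there is one more tool, called after "Call:" as name([rows], argument=value, ...), one row to a line, values as JSON. apply_moves: Moves the arm, as the interface text tells. Its arguments: {"type":"object","properties":{"plan":{"type":"array"},"force":{"type":"number"}},"required":["plan"]}

```bash
mkdir -p pics
cat > h.py <<'E'
from station import *
import numpy as np, cv2
def save(n,f): 
    im=snapshot(n); cv2.imwrite('pics/'+f,im[:,:,::-1]); return im
def ray(n,u,v):
    c=calibration(n); K=np.array(c["camera_matrix"]);R=np.array(c["R"]);t=np.array(c["t"])
    return -R.T@t, R.T@np.linalg.inv(K)@np.array([u,v,1.])
def onz(n,u,v,z):
    o,d=ray(n,u,v); return o+d*(z-o[2])/d[2]
def pix(n,X):
    c=calibration(n); p=np.array(c["camera_matrix"])@(np.array(c["R"])@np.array(X)+np.array(c["t"])); return p[:2]/p[2]
E
python3 - <<'E'
from h import *
a=save('top','top1.png');b=save('scene','scene1.png')
for n in('top','scene'): print(n,ray(n,320,200),calibration(n)["camera_matrix"])
print(sense())
E
```

```text
top (array([0.34346252, 0.00677375, 1.28331103]), array([ 0.18280623, -0.01914231, -0.98321532])) [[507.21043275   0.         315.18929788]
 [  0.         507.21043275 189.76801516]
 [  0.           0.           1.        ]]
scene (array([ 1.37806041, -0.04281335,  0.74537437]), array([-0.79636997,  0.02667708, -0.60426326])) [[417.92426349   0.         319.22004145]
 [  0.         417.92426349 197.12264113]
 [  0.           0.           1.        ]]
{'t': 0.1, 'q': array([-1.50352765e+00,  5.28371568e-01,  1.43378171e+00, -1.85630724e-05,
        1.18142068e+00, -1.78542604e-01]), 'qd': array([-0.00066725, -0.00173571, -0.00336025, -0.00096366,  0.00057977,
        0.00034661]), 'tau': array([-4.22257117e-04, -4.43303382e+01, -1.78586590e+01, -1.56025526e-04,
        3.87125488e-03, -1.08630621e-05]), 'tcp_pos': array([ 0.15204265, -0.60555058,  0.23043009]), 'tool_rot': array([ 9.92455685e-01,  1.22599886e-01,  4.65184361e-05, -9.89596392e-04]), 'force': array([-0.75785212, -0.5122449 , -0.15338515]), 'ft_torque': array([ 2.86716148e-02, -1.91993534e-03,  2.93899529e-05]), 'gripper_force': 0.0, 'finger_gap': 1.0017677208456293}
```

View pics/top1.png

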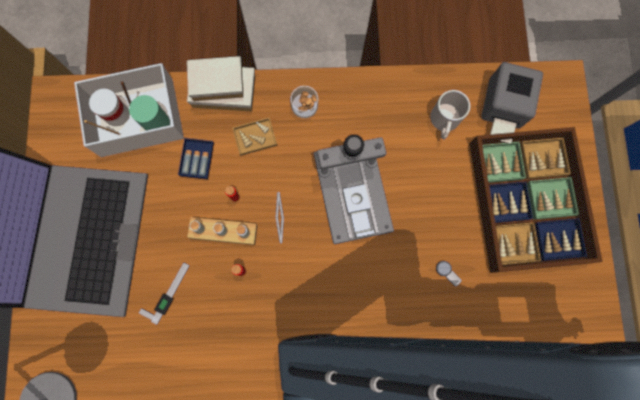

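View pics/scene1.png

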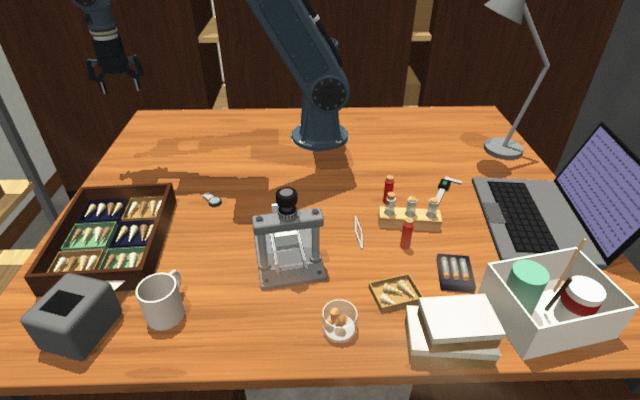

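The top view shows the rack at (222,231), with tubes near (196,226), (219,229) and (243,230). The press is at about (355,190) with its knob at (353,145), and the nest is near (357,199). I'll enlarge these areas.

Run:
```python
import cv2,numpy as np
a=cv2.imread('pics/top1.png');b=cv2.imread('pics/scene1.png')
r=lambda i,x,y,w,h,s:cv2.resize(i[y:y+h,x:x+w],(w*s,h*s),interpolation=cv2.INTER_CUBIC)
# top: press x305-405,y125-250 s4 ; rack top x180-260 y205-250 s5; scene rack x370-450,y170-255 s5
c=np.zeros((600,800,3),np.uint8)
p=r(a,305,130,100,120,4);c[:480,:400]=p
p=r(a,180,207,80,50,5);c[:250,400:]=p
p=r(b,370,175,80,60,5);c[250:550,400:]=p
cv2.imwrite('pics/c1.png',c)
```

```text
(no output)
```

View pics/c1.png

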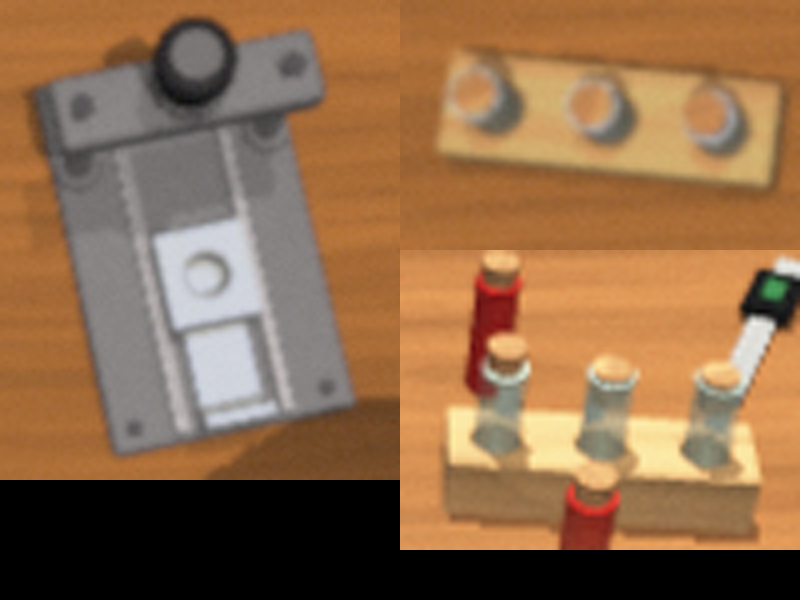

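The crop shows the tubes' three corks. The proud one is leftmost in the scene view, which makes it the right-hand (-y) tube in the top view, at about (242.3,229). The knob top is at about (354,142.5) and the nest hole at about (356.7,198.5).

Run:
```python
from h import *
np.set_printoptions(precision=4,suppress=True)
rk=lambda x,y,z:onz('top',180+(x-400)/5-.4,207+y/5-.4,z)
pr=lambda x,y,z:onz('top',305+x/4-.4,130+y/4-.4,z)
print('corks',rk(478,94,.087),rk(588,107,.087),rk(711,110,.097))
q=[rk(*p,.035) for p in((455,48),(783,82),(773,187),(437,152))]
print('rack',*q,'c',np.mean(q,0),[np.linalg.norm(q[i]-q[i-1]) for i in range(4)])
print('scene cork',onz('scene',370+(508-400)/5-.4,175+(344-250)/5-.4,.097))
k=pr(196,50,.226);n=pr(207,274,.052);print('knob',k,'nest',n,np.linalg.norm((k-n)[:2]),np.arctan2(*(k-n)[[1,0]]))
fl=pr(118,453,.015);fr=pr(353,405,.015);print('front',fl,fr,np.linalg.norm(fl-fr)); e=(fl-fr);print('yaw',np.arctan2(-e[0],e[1]))
b=[pr(*p,.160) for p in((45,87),(308,30),(325,98),(68,150))];print('bridge',*b,np.mean(b,0)); e=b[3]-b[2];print('yaw',np.arctan2(-e[0],e[1]))
p=[pr(*p,.060) for p in ((207,415),(272,404))];print('plate',p,np.linalg.norm(p[0]-p[1]))
```

```text
corks [0.5141 0.2815 0.087 ] [0.5062 0.2293 0.087 ] [0.5016 0.1697 0.097 ]
rack [0.5449 0.3052 0.035 ] [0.5227 0.1425 0.035 ] [0.4708 0.1479 0.035 ] [0.4934 0.3132 0.035 ] c [0.508  0.2272 0.035 ] [np.float64(0.05215641936981936), np.float64(0.1641810804523982), np.float64(0.052139923854795066), np.float64(0.16678576684019641)]
scene cork [0.5003 0.1734 0.097 ]
knob [ 0.6655 -0.0912  0.226 ] nest [ 0.5743 -0.1072  0.052 ] 0.09262324240540051 0.17343538683615406
front [ 0.4693 -0.0494  0.015 ] [ 0.4946 -0.1982  0.015 ] 0.15094325748474327
yaw 0.16871659917332485
bridge [ 0.6663 -0.0095  0.16  ] [ 0.6956 -0.1626  0.16  ] [ 0.6546 -0.17    0.16  ] [ 0.6285 -0.0214  0.16  ] [ 0.6613 -0.0909  0.16  ]
yaw 0.17370276301377333
plate [array([ 0.486 , -0.1022,  0.06  ]), array([ 0.4914, -0.1419,  0.06  ])] 0.04007369052987733
```

The measurements agree with each other. The tube is at about (0.501,0.171). The press yaw is 0.171, the nest is at (0.575,-0.107) and the axis at (0.664,-0.091).

```bash
cat >> h.py <<'E'
from scipy.spatial.transform import Rotation as Ro
def rows(wps,jaw,p=None,R=None):
    "wps: (xyz, yaw of tool x, nrows) -> rounded rows in tool axes, tool kept pointing down"
    s=sense(); p=np.array(s['tcp_pos']) if p is None else p; R=Ro.from_quat(s['tool_rot']) if R is None else R
    out=[]
    for X,yaw,n in wps:
        X=np.array(X);T=Ro.from_matrix(np.array([[np.cos(yaw),np.sin(yaw),0],[np.sin(yaw),-np.cos(yaw),0],[0,0,-1]]).T)
        for i in range(n):
            d=np.round(R.inv().apply((X-p)/(n-i)),4); w=np.round((R.inv()*T).as_rotvec()/(n-i),3)
            out.append([*d.tolist(),*w.tolist(),jaw]); p=p+R.apply(d); R=R*Ro.from_rotvec(w)
    for i in range(0,len(out),8): print(out[i:i+8])
    print(p,R.as_quat().round(4)); return p,R
E
python3 - <<'E'
from h import *
rows([((.42,-.3,.30),.6,8),((.501,.171,.24),1.434,12)],-1)
for u,v,z in((238,269,.08),(231,193,.08),(280,217,0)):print(onz('top',u,v,z))
E
```

```text
[[0.0418, -0.0289, -0.0086, -0.0, -0.0, -0.044, -1], [0.043, -0.027, -0.0086, -0.0, -0.0, -0.044, -1], [0.0442, -0.0251, -0.0086, -0.0, -0.0, -0.044, -1], [0.0452, -0.0232, -0.0086, -0.0, -0.0, -0.044, -1], [0.0462, -0.0212, -0.0087, -0.0, -0.0, -0.045, -1], [0.0471, -0.019, -0.0086, -0.001, -0.0, -0.044, -1], [0.0479, -0.017, -0.0087, -0.0, -0.0, -0.045, -1], [0.0486, -0.0148, -0.0086, -0.001, -0.001, -0.044, -1]]
[[0.0277, -0.0286, 0.005, 0.0, 0.0, -0.07, -1], [0.0297, -0.0266, 0.005, 0.0, 0.0, -0.069, -1], [0.0314, -0.0245, 0.005, 0.0, 0.0, -0.07, -1], [0.0331, -0.0222, 0.005, 0.0, 0.0, -0.069, -1], [0.0345, -0.0199, 0.005, 0.0, 0.0, -0.07, -1], [0.0358, -0.0174, 0.005, 0.0, 0.0, -0.069, -1], [0.0369, -0.0149, 0.005, 0.0, 0.0, -0.07, -1], [0.0379, -0.0123, 0.005, 0.0, 0.0, -0.069, -1]]
[[0.0386, -0.0096, 0.005, 0.0, 0.0, -0.07, -1], [0.0392, -0.0069, 0.0049, 0.0, 0.0, -0.069, -1], [0.0396, -0.0042, 0.005, 0.0, 0.0, -0.07, -1], [0.0399, -0.0014, 0.0049, 0.0, 0.0, -0.069, -1]]
[0.50101409 0.17103987 0.2400228 ] [ 7.538e-01  6.571e-01 -1.000e-04  1.000e-04]
[0.40884677 0.18129307 0.08      ]
[0.5912861  0.19786829 0.08      ]
[0.54119035 0.08546581 0.        ]
```

Call:
apply_moves([
  [0.042, -0.029, -0.009, 0, 0, -0.044, -1],
  [0.043, -0.027, -0.009, 0, 0, -0.044, -1],
  [0.044, -0.025, -0.009, 0, 0, -0.044, -1],
  [0.045, -0.023, -0.009, 0, 0, -0.044, -1],
  [0.046, -0.021, -0.009, 0, 0, -0.044, -1],
  [0.047, -0.019, -0.009, 0, 0, -0.044, -1],
  [0.048, -0.017, -0.009, 0, 0, -0.044, -1],
  [0.048, -0.015, -0.009, 0, 0, -0.044, -1],
], force=25)

```text
t: 1.1
tcp_pos: [0.4201, -0.2997, 0.3033]
tool_rot: [0.955, 0.295, -0.0, -0.0]
force: [1.1, -0.1, -0.4]
finger_gap: 1.002
gripper_force: 0.0
```

Call:
apply_moves([
  [0.028, -0.028, 0.005, 0, 0, -0.07, -1],
  [0.03, -0.026, 0.005, 0, 0, -0.07, -1],
  [0.031, -0.024, 0.005, 0, 0, -0.07, -1],
  [0.033, -0.022, 0.005, 0, 0, -0.07, -1],
  [0.034, -0.02, 0.005, 0, 0, -0.07, -1],
  [0.036, -0.017, 0.005, 0, 0, -0.07, -1],
  [0.037, -0.015, 0.005, 0, 0, -0.07, -1],
  [0.038, -0.012, 0.005, 0, 0, -0.07, -1],
])

```text
t: 2.1
tcp_pos: [0.475, 0.0123, 0.2629]
tool_rot: [0.836, 0.548, -0.0, -0.0]
force: [1.0, 0.2, -0.2]
finger_gap: 0.999
gripper_force: 0.0
```

Call:
apply_moves([
  [0.038, -0.01, 0.005, 0, 0, -0.07, -1],
  [0.038, -0.007, 0.005, 0, 0, -0.07, -1],
  [0.039, -0.004, 0.005, 0, 0, -0.07, -1],
  [0.038, -0.002, 0.005, 0, 0, -0.07, -1],
  [0, 0, 0, 0, 0, 0, -1],
  [0, 0, 0, 0, 0, 0, -1],
  [0, 0, 0, 0, 0, 0, -1],
])

```text
t: 2.98
tcp_pos: [0.4997, 0.1632, 0.2434]
tool_rot: [0.753, 0.658, -0.0, 0.0]
force: [-0.1, -0.2, -0.3]
finger_gap: 0.999
gripper_force: 0.0
```

Run:
```python
from h import *
s=sense();print(s['t'],s['tcp_pos'],s['tool_rot'],s['q'],s['qd'].max())
rows([((.501,.171,.14),1.434,3),((.501,.171,.044),1.434,4)],-1)
a=save('scene','scene2.png');cv2.imwrite('pics/s2c.png',cv2.resize(a[130:260,340:500,::-1],(800,650),interpolation=2)[:600])
```

```text
2.975 [0.4996827  0.16316602 0.24336191] [ 7.53027225e-01  6.57989333e-01 -1.81522039e-04  4.52510689e-05] [ 1.03017514e-01  3.78986729e-01  1.66615427e+00 -3.18546909e-04
  1.09669595e+00  2.37668225e-01] 0.0024296565712354544
[[0.0027, 0.0001, 0.0345, -0.0, 0.0, 0.001, -1], [0.0026, 0.0001, 0.0344, -0.0, 0.0, 0.001, -1], [0.0027, 0.0001, 0.0345, -0.0, 0.0, 0.0, -1], [0.0, -0.0, 0.024, -0.0, 0.0, 0.0, -1], [0.0, -0.0, 0.024, -0.0, 0.0, 0.0, -1], [0.0, -0.0, 0.024, -0.0, 0.0, 0.0, -1], [0.0, -0.0, 0.024, -0.0, 0.0, 0.0, -1]]
[0.50101804 0.17099094 0.04395921] [ 7.537e-01  6.572e-01 -2.000e-04  0.000e+00]
```

View pics/s2c.png

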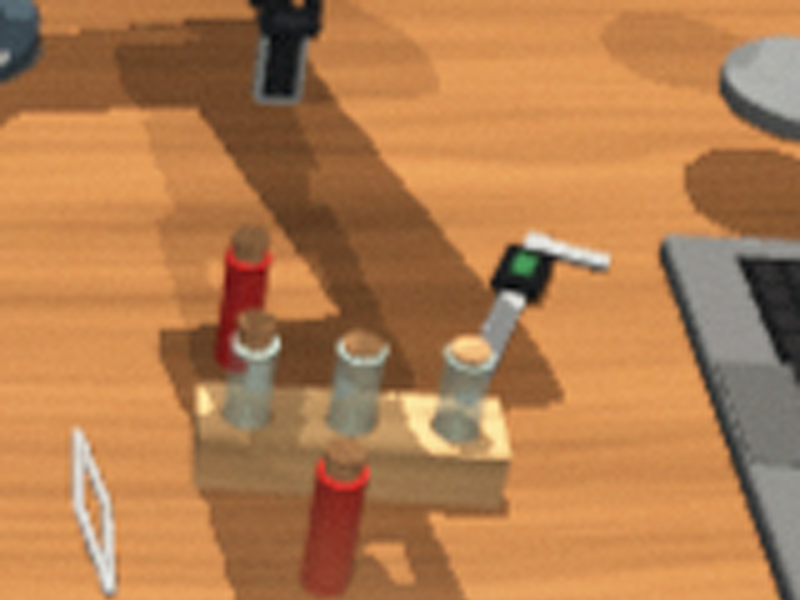

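The open gripper is above the proud tube (crop 255,330), and its finger line is aligned across the row. I'll descend.

Call:
apply_moves([
  [0.003, 0, 0.034, 0, 0, 0.001, -1],
  [0.003, 0, 0.034, 0, 0, 0.001, -1],
  [0.002, 0, 0.034, 0, 0, 0, -1],
  [0, 0, 0.024, 0, 0, 0, -1],
  [0, 0, 0.024, 0, 0, 0, -1],
  [0, 0, 0.024, 0, 0, 0, -1],
  [0, 0, 0.024, 0, 0, 0, -1],
  [0, 0, 0, 0, 0, 0, -1],
])

```text
t: 4.03
tcp_pos: [0.4999, 0.1711, 0.0441]
tool_rot: [0.754, 0.657, -0.001, -0.001]
force: [0.2, -1.2, 0.5]
finger_gap: 0.999
gripper_force: 0.0
```

Run:
```python
from h import *
s=sense();print(s['t'],s['tcp_pos'],s['tool_rot'],s['force'])
a=save('scene','scene3.png');b=save('top','top3.png')
c=np.zeros((600,800,3),np.uint8)
c[:,:]=0
c[:420,:400]=cv2.resize(a[160:244,370:450,::-1],(400,420),interpolation=2)
c[:400,400:]=cv2.resize(b[185:265,180:260,::-1],(400,400),interpolation=2)
cv2.imwrite('pics/c3.png',c)
```

```text
4.025 [0.49988608 0.17109894 0.04413294] [ 0.7536844   0.65723406 -0.00149455 -0.00099018] [ 0.23610953 -1.2085833   0.53367234]
```

View pics/c3.png

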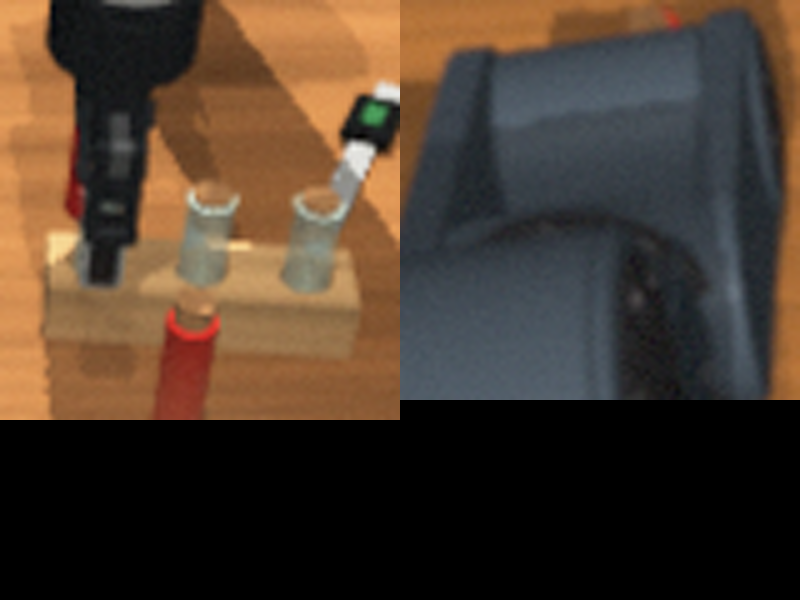

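The finger at crop (102,260) covers the tube and the two are centred on each other. I'll close and lift.

Call:
apply_moves([
  [0, 0, 0, 0, 0, 0, 0.3],
  [0, 0, 0, 0, 0, 0, 0.6],
  [0, 0, 0, 0, 0, 0, 1],
  [0, 0, 0, 0, 0, 0, 1],
  [0, 0, 0, 0, 0, 0, 1],
  [0, 0, 0, 0, 0, 0, 1],
], force=25)

```text
t: 4.88
tcp_pos: [0.5008, 0.1721, 0.0456]
tool_rot: [0.753, 0.658, 0.0, -0.0]
force: [-0.2, 0.5, 4.5]
finger_gap: 0.283
gripper_force: 27.2
```

Call:
apply_moves([
  [0, 0, -0.008, 0, 0, 0, 1],
  [0, 0, -0.015, 0, 0, 0, 1],
  [0, 0, -0.025, 0, 0, 0, 1],
  [0, 0, -0.025, 0, 0, 0, 1],
  [0, 0, -0.025, 0, 0, 0, 1],
  [0, 0, -0.01, 0, 0, 0, 1],
  [0, 0, 0, 0, 0, 0, 1],
])

```text
t: 5.75
tcp_pos: [0.5012, 0.1721, 0.1542]
tool_rot: [0.753, 0.658, 0.001, 0.001]
force: [0.4, -0.7, -1.2]
finger_gap: 0.281
gripper_force: 27.1
```

Run:
```python
from h import *
s=sense();print(s['t'],s['tcp_pos'],s['tool_rot'],s['force'],s['finger_gap'])
rows([((.575,-.107,.152),1.742,10)],1)
```

```text
5.75 [0.50123031 0.17212267 0.15415647] [7.53181496e-01 6.57812077e-01 7.87386009e-04 5.34615490e-04] [ 0.38640926 -0.67266237 -1.2283482 ] 0.28097711000036574
[[-0.0267, 0.0111, 0.0002, 0.0, -0.0, -0.031, 1], [-0.027, 0.0102, 0.0002, 0.0, -0.0, -0.031, 1], [-0.0273, 0.0094, 0.0002, 0.0, -0.0, -0.031, 1], [-0.0276, 0.0085, 0.0002, 0.0, -0.0, -0.03, 1], [-0.0278, 0.0077, 0.0002, 0.0, -0.0, -0.031, 1], [-0.028, 0.0069, 0.0002, 0.0, -0.0, -0.03, 1], [-0.0282, 0.006, 0.0003, 0.0, -0.0, -0.031, 1], [-0.0284, 0.0051, 0.0002, 0.001, 0.0, -0.03, 1]]
[[-0.0286, 0.0043, 0.0003, 0.0, -0.0, -0.031, 1], [-0.0287, 0.0034, 0.0002, 0.001, 0.0, -0.03, 1]]
[ 0.57504282 -0.1070051   0.15202213] [ 0.6441  0.7649 -0.     -0.    ]
```

Call:
apply_moves([
  [-0.027, 0.011, 0, 0, 0, -0.031, 1],
  [-0.027, 0.01, 0, 0, 0, -0.031, 1],
  [-0.027, 0.009, 0, 0, 0, -0.031, 1],
  [-0.028, 0.009, 0, 0, 0, -0.031, 1],
  [-0.028, 0.008, 0, 0, 0, -0.031, 1],
  [-0.028, 0.007, 0, 0, 0, -0.031, 1],
  [-0.028, 0.006, 0, 0, 0, -0.031, 1],
  [-0.028, 0.005, 0, 0, 0, -0.031, 1],
])

```text
t: 6.75
tcp_pos: [0.5593, -0.0518, 0.1519]
tool_rot: [0.666, 0.746, -0.001, -0.001]
force: [0.9, -0.5, 0.5]
finger_gap: 0.288
gripper_force: 27.1
```

Call:
apply_moves([
  [-0.028, 0.004, 0, 0, 0, -0.031, 1],
  [-0.029, 0.003, 0, 0, 0, -0.03, 1],
  [0, 0, 0.02, 0, 0, 0, 1],
  [0, 0, 0.02, 0, 0, 0, 1],
  [0, 0, 0, 0, 0, 0, 1],
  [0, 0, 0, 0, 0, 0, 1],
  [0, 0, 0, 0, 0, 0, 1],
])

```text
t: 7.62
tcp_pos: [0.5748, -0.1068, 0.114]
tool_rot: [0.643, 0.766, 0.0, 0.001]
force: [-0.1, 0.2, -1.0]
finger_gap: 0.285
gripper_force: 27.1
```

Run:
```python
from h import *
s=sense();print(s['t'],s['tcp_pos'],s['tool_rot'],s['force'],s['finger_gap'])
a=save('scene','scene4.png');b=save('top','top4.png')
c=np.zeros((600,800,3),np.uint8)
c[:600,:500]=cv2.resize(a[170:290,240:340,::-1],(500,600),interpolation=2)
c[:360,500:]=cv2.resize(b[130:250,305:405,::-1],(300,360),interpolation=2)
cv2.imwrite('pics/c4.png',c)
for X in ((.575,-.107,.052),(.575,-.107,.061),(.664,-.091,.226)): print(pix('scene',X),(pix('scene',X)-[240,170])*5)
```

```text
7.625 [ 0.57480123 -0.10676816  0.11397405] [6.42873652e-01 7.65971933e-01 2.18693246e-04 6.45794597e-04] [-0.11720204  0.17847688 -0.98705922] 0.2845790789726116
[283.90886378 227.11478685] [219.5443189  285.57393425]
[283.73195162 224.40232925] [218.65975809 272.01164623]
[285.85197532 192.11777721] [229.25987661 110.58888606]
```

View pics/c4.png

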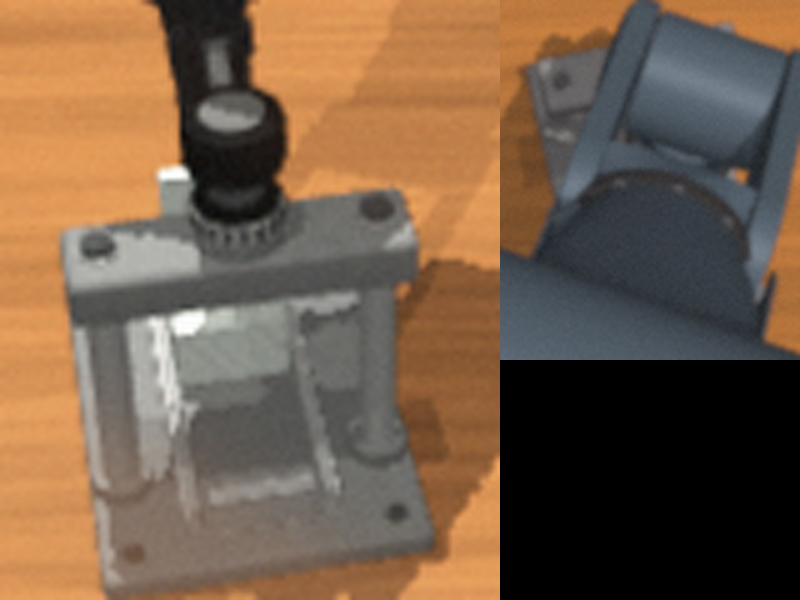

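The knob sits exactly at its predicted pixel (230,110), which confirms the axis estimate. The bridge hides the tube in this view. I'll lower it slowly and watch the force.

Call:
apply_moves([
  [0, 0, 0.012, 0, 0, 0, 1],
  [0, 0, 0.01, 0, 0, 0, 1],
  [0, 0, 0.002, 0, 0, 0, 1],
  [0, 0, 0.002, 0, 0, 0, 1],
  [0, 0, 0.002, 0, 0, 0, 1],
  [0, 0, 0, 0, 0, 0, 1],
])

```text
t: 8.48
tcp_pos: [0.5742, -0.1067, 0.0852]
tool_rot: [0.643, 0.766, -0.0, -0.0]
force: [-0.1, 0.1, -0.8]
finger_gap: 0.283
gripper_force: 27.0
```

Call:
apply_moves([
  [0, 0, 0.003, 0, 0, 0, 1],
  [0, 0, 0.003, 0, 0, 0, 1],
  [0, 0, 0.003, 0, 0, 0, 1],
  [0, 0, 0.003, 0, 0, 0, 1],
  [0, 0, 0, 0, 0, 0, 1],
])

```text
t: 9.1
tcp_pos: [0.5741, -0.1067, 0.073]
tool_rot: [0.643, 0.766, -0.0, -0.0]
force: [0.8, -0.5, -0.8]
finger_gap: 0.286
gripper_force: 27.0
```

Call:
apply_moves([
  [0, 0, 0.003, 0, 0, 0, 1],
  [0, 0, 0.002, 0, 0, 0, 1],
  [0, 0, 0.001, 0, 0, 0, 1],
  [0, 0, 0.001, 0, 0, 0, 1],
  [0, 0, 0, 0, 0, 0, 1],
])

```text
t: 9.72
tcp_pos: [0.5743, -0.1067, 0.0663]
tool_rot: [0.643, 0.766, -0.0, -0.0]
force: [0.2, -0.7, -0.9]
finger_gap: 0.283
gripper_force: 27.0
```

Call:
apply_moves([
  [0, 0, 0.001, 0, 0, 0, 1],
  [0, 0, 0.0005, 0, 0, 0, 1],
  [0, 0, 0.0005, 0, 0, 0, 1],
  [0, 0, 0, 0, 0, 0, 1],
])

```text
t: 10.22
tcp_pos: [0.5743, -0.1067, 0.0646]
tool_rot: [0.643, 0.766, 0.0, 0.0]
force: [-1.5, 0.8, 2.1]
finger_gap: 0.283
gripper_force: 27.2
```

Light floor contact at the expected height. I'll release and lift.

Call:
apply_moves([
  [0, 0, 0, 0, 0, 0, 0.3],
  [0, 0, 0, 0, 0, 0, 0.1],
  [0, 0, 0, 0, 0, 0, -0.3],
  [0, 0, 0, 0, 0, 0, -0.3],
  [0, 0, 0, 0, 0, 0, -0.3],
])

```text
t: 10.85
tcp_pos: [0.5743, -0.1067, 0.0643]
tool_rot: [0.643, 0.766, 0.0, 0.0]
force: [-0.4, 0.5, -0.0]
finger_gap: 0.654
gripper_force: 0.0
```

Call:
apply_moves([
  [0, 0, -0.01, 0, 0, 0, -0.3],
  [0, 0, -0.02, 0, 0, 0, -0.3],
  [0, 0, -0.025, 0, 0, 0, -0.3],
  [0, 0, -0.025, 0, 0, 0, -0.3],
  [0, 0, -0.02, 0, 0, 0, -0.3],
  [0, 0, 0, 0, 0, 0, -0.3],
])

```text
t: 11.6
tcp_pos: [0.5756, -0.1072, 0.1665]
tool_rot: [0.643, 0.766, 0.001, 0.002]
force: [-0.2, -0.6, -0.3]
finger_gap: 0.651
gripper_force: 0.0
```

Run:
```python
from h import *
s=sense();print(s['t'],s['tcp_pos'],s['tool_rot'],s['force'],s['finger_gap'])
u=np.array([np.cos(.171),np.sin(.171)])
ax=np.array([.664,-.091])
for d in(.078+.094,.09+.094,.094): print('plate face',ax-u*d)
st=ax-u*.235; print('start',st)
rows([((*st,.165),1.742,5),((*st,.04),1.742,4)],1)
```

```text
11.6 [ 0.57556109 -0.10716785  0.16653135] [0.64296445 0.76589223 0.00077529 0.00228318] [-0.15817986 -0.55141844 -0.29161723] 0.6512896279438097
plate face [ 0.4945086  -0.12026887]
plate face [ 0.48268362 -0.12231088]
plate face [ 0.57137098 -0.10699578]
start [ 0.43242745 -0.13098944]
[[0.0003, -0.029, 0.0002, 0.001, 0.0, 0.001, 1], [0.0002, -0.029, 0.0002, 0.001, 0.001, 0.0, 1], [0.0002, -0.029, 0.0002, 0.001, 0.0, 0.001, 1], [0.0002, -0.0291, 0.0003, 0.001, 0.001, 0.0, 1], [0.0003, -0.029, 0.0003, 0.0, 0.0, 0.001, 1], [0.0, -0.0, 0.0313, 0.0, 0.0, -0.0, 1], [0.0, -0.0, 0.0312, 0.0, 0.0, -0.0, 1], [0.0, -0.0, 0.0313, 0.0, 0.0, -0.0, 1]]
[[0.0, -0.0, 0.0312, 0.0, 0.0, -0.0, 1]]
[ 0.43244663 -0.13100363  0.04002096] [ 6.441e-01  7.649e-01 -1.000e-04  2.000e-04]
```

Call:
apply_moves([
  [0, -0.029, 0, 0, 0, 0, 1],
  [0, -0.029, 0, 0, 0, 0, 1],
  [0, -0.029, 0, 0, 0, 0, 1],
  [0, -0.029, 0, 0, 0, 0, 1],
  [0, -0.029, 0, 0, 0, 0, 1],
  [0, 0, 0.03, 0, 0, 0, 1],
  [0, 0, 0.03, 0, 0, 0, 1],
  [0, 0, 0.03, 0, 0, 0, 1],
])

```text
t: 12.6
tcp_pos: [0.4312, -0.1318, 0.0732]
tool_rot: [0.643, 0.766, -0.0, -0.0]
force: [0.7, -1.4, -0.4]
finger_gap: 0.0
gripper_force: 0.0
```

Call:
apply_moves([
  [0, 0, 0.035, 0, 0, 0, 1],
  [0, 0, 0, 0, 0, 0, 1],
  [0, 0, 0, 0, 0, 0, 1],
])

```text
t: 12.98
tcp_pos: [0.4315, -0.1318, 0.0397]
tool_rot: [0.643, 0.766, -0.0, -0.0]
force: [0.0, -0.2, 0.3]
finger_gap: -0.0
gripper_force: 0.0
```

Run:
```python
from h import *
s=sense();print(s['t'],s['tcp_pos'],s['tool_rot'],s['force'],s['finger_gap'])
a=save('scene','scene5.png');b=save('top','top5.png')
c=np.zeros((600,800,3),np.uint8)
c[:480,:400]=cv2.resize(a[170:290,240:340,::-1],(400,480),interpolation=2)
c[:480,400:]=cv2.resize(b[130:250,305:405,::-1],(400,480),interpolation=2)
cv2.imwrite('pics/c5.png',c)
```

```text
12.975 [ 0.43150861 -0.13183112  0.03967844] [ 6.42975990e-01  7.65886332e-01 -1.66499679e-06 -4.10761332e-05] [ 0.0352372  -0.15250713  0.26106073] -2.0774278094111336e-05
```

View pics/c5.png

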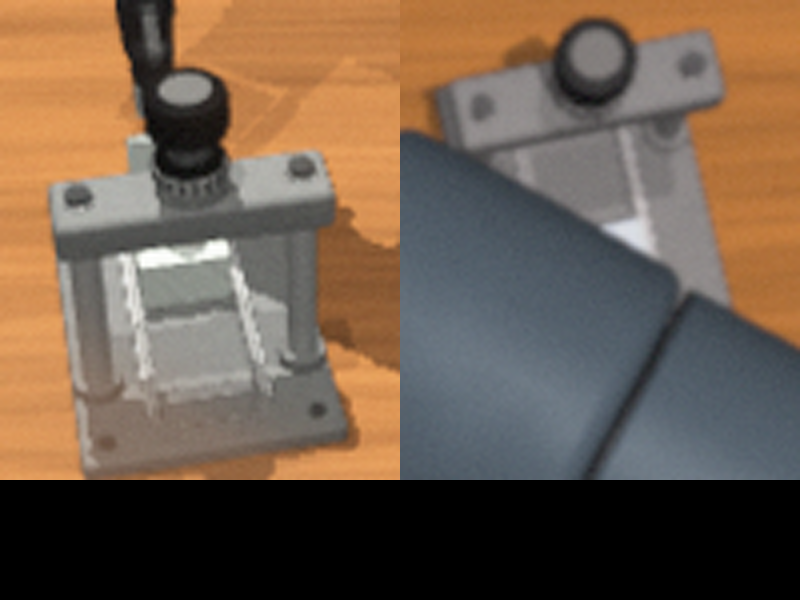

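The tube is hidden behind the bridge and arm, and the carriage block is still out (front crop 185,260). I'll approach the plate.

Call:
apply_moves([
  [0, 0.01, 0, 0, 0, 0, 1],
  [0, 0.01, 0, 0, 0, 0, 1],
  [0, 0.005, 0, 0, 0, 0, 1],
  [0, 0.005, 0, 0, 0, 0, 1],
  [0, 0.005, 0, 0, 0, 0, 1],
  [0, 0.005, 0, 0, 0, 0, 1],
  [0, 0.005, 0, 0, 0, 0, 1],
  [0, 0.005, 0, 0, 0, 0, 1],
])

```text
t: 14.08
tcp_pos: [0.4804, -0.123, 0.0392]
tool_rot: [0.643, 0.766, -0.0, -0.001]
force: [-2.7, -1.6, 1.2]
finger_gap: -0.005
gripper_force: 1.4
```

Call:
apply_moves([
  [0, 0.006, 0, 0, 0, 0, 1],
  [0, 0.006, 0, 0, 0, 0, 1],
  [0, 0.006, 0, 0, 0, 0, 1],
  [0, 0.006, 0, 0, 0, 0, 1],
  [0, 0.006, 0, 0, 0, 0, 1],
  [0, 0.006, 0, 0, 0, 0, 1],
  [0, 0.006, 0, 0, 0, 0, 1],
  [0, 0.006, 0, 0, 0, 0, 1],
])

```text
t: 15.08
tcp_pos: [0.5281, -0.1145, 0.0392]
tool_rot: [0.643, 0.766, -0.0, -0.0]
force: [-2.5, 1.9, 0.7]
finger_gap: -0.0
gripper_force: 1.4
```

Run:
```python
from h import *
s=sense();u=np.array([np.cos(.171),np.sin(.171)]);d=np.array([.664,-.091])-s['tcp_pos'][:2]
print(s['t'],'along',d@u,'lat',d@[-u[1],u[0]],s['force'],s['force'][:2]@u,s['tcp_pos'])
```

```text
15.075 along 0.13788785688410587 lat 8.590616243869703e-05 [-2.53697189  1.92851283  0.66997014] -2.171799510566743 [ 0.52813784 -0.11454873  0.03923575]
```

Call:
apply_moves([
  [0, 0.006, 0, 0, 0, 0, 1],
  [0, 0.006, 0, 0, 0, 0, 1],
  [0, 0.006, 0, 0, 0, 0, 1],
  [0, 0.004, 0, 0, 0, 0, 1],
  [0, 0.002, 0, 0, 0, 0, 1],
  [0, 0.002, 0, 0, 0, 0, 1],
  [0, 0.001, 0, 0, 0, 0, 1],
  [0, 0, 0, 0, 0, 0, 1],
])

```text
t: 16.08
tcp_pos: [0.5547, -0.1103, 0.0393]
tool_rot: [0.643, 0.766, 0.0, 0.0]
force: [-2.3, 1.2, -0.5]
finger_gap: -0.0
gripper_force: 1.0
```

Call:
apply_moves([
  [0, 0.001, 0, 0, 0, 0, 1],
  [0, 0.001, 0, 0, 0, 0, 1],
  [0, 0.001, 0, 0, 0, 0, 1],
  [0, 0, 0, 0, 0, 0, 1],
])

```text
t: 16.58
tcp_pos: [0.5564, -0.1099, 0.0393]
tool_rot: [0.643, 0.766, -0.001, -0.001]
force: [-6.0, -0.3, 2.0]
finger_gap: -0.0
gripper_force: 2.8
```

Call:
apply_moves([
  [0, 0.001, 0, 0, 0, 0, 1],
  [0, 0.001, 0, 0, 0, 0, 1],
  [0, 0, 0, 0, 0, 0, 1],
  [0, 0, 0, 0, 0, 0, 1],
])

```text
t: 17.08
tcp_pos: [0.5565, -0.1098, 0.0393]
tool_rot: [0.643, 0.766, -0.002, -0.002]
force: [-9.0, -3.5, 4.1]
finger_gap: 0.001
gripper_force: 5.1
```

The carriage is hard against its back stop. I'll back off, rise and look.

Call:
apply_moves([
  [0, -0.01, 0, 0, 0, 0, 1],
  [0, -0.025, 0, 0, 0, 0, 1],
  [0, -0.02, -0.01, 0, 0, 0, 1],
  [0, 0, -0.05, 0, 0, 0, 1],
  [0, 0, -0.05, 0, 0, 0, 1],
  [0, 0, -0.055, 0, 0, 0, 1],
  [0, 0, -0.055, 0, 0, 0, 1],
  [0, 0, 0, 0, 0, 0, 1],
])

```text
t: 18.08
tcp_pos: [0.5097, -0.1208, 0.2649]
tool_rot: [0.643, 0.766, 0.002, 0.008]
force: [-0.4, -0.4, 0.1]
finger_gap: 0.001
gripper_force: 0.0
```

Run:
```python
from h import *
s=sense();print(s['t'],s['tcp_pos'],s['tool_rot'],s['force'])
a=save('scene','scene6.png')
cv2.imwrite('pics/c6.png',cv2.resize(a[170:290,240:340,::-1],(500,600),interpolation=2))
rows([((.664,-.091,.262),1.742,4),((.664,-.091,.232),1.742,2)],1)
```

```text
18.075 [ 0.50973499 -0.1207698   0.26491657] [0.64297816 0.76584148 0.00222436 0.00780825] [-0.37678112 -0.42584184  0.13565024]
[[0.0004, 0.0397, 0.0003, 0.002, 0.001, 0.001, 1], [0.0004, 0.0397, 0.0003, 0.002, 0.001, 0.001, 1], [0.0004, 0.0398, 0.0002, 0.002, 0.002, 0.0, 1], [0.0004, 0.0397, 0.0001, 0.002, 0.001, 0.001, 1], [0.0, 0.0, 0.015, -0.0, 0.0, -0.0, 1], [0.0, 0.0, 0.015, -0.0, 0.0, -0.0, 1]]
[ 0.66396069 -0.09102624  0.23195591] [ 6.442e-01  7.649e-01 -1.000e-04  0.000e+00]
```

View pics/c6.png

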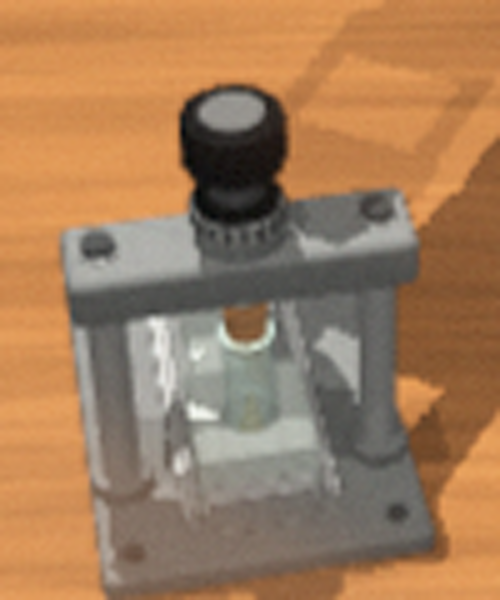

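The tube stands upright in the nest, carriage home, with its proud cork at crop (247,320) just under the ram. Next is the knob.

Call:
apply_moves([
  [0, 0.04, 0, 0, 0, 0, 1],
  [0, 0.04, 0, 0, 0, 0, 1],
  [0, 0.04, 0, 0, 0, 0, 1],
  [0, 0.037, 0, 0, 0, 0, 1],
  [0, 0, 0.015, 0, 0, 0, 1],
  [0, 0, 0.013, 0, 0, 0, 1],
  [0, 0, 0, 0, 0, 0, 1],
  [0, 0, 0, 0, 0, 0, 1],
])

```text
t: 19.12
tcp_pos: [0.6594, -0.092, 0.2313]
tool_rot: [0.643, 0.766, -0.0, -0.0]
force: [0.7, -0.3, 0.2]
finger_gap: -0.003
gripper_force: 0.0
```

Call:
apply_moves([
  [0, 0.004, 0, 0, 0, 0, 1],
  [0, 0, 0.003, 0, 0, 0, 1],
  [0, 0, 0.002, 0, 0, 0, 1],
  [0, 0, 0.002, 0, 0, 0, 1],
  [0, 0, 0.002, 0, 0, 0, 1],
  [0, 0, 0.002, 0, 0, 0, 1],
  [0, 0, 0.002, 0, 0, 0, 1],
  [0, 0, 0, 0, 0, 0, 1],
])

```text
t: 20.12
tcp_pos: [0.664, -0.091, 0.2189]
tool_rot: [0.643, 0.766, 0.0, 0.0]
force: [-1.5, 0.9, 5.3]
finger_gap: 0.001
gripper_force: 2.7
```

Call:
apply_moves([
  [0, 0, 0.001, 0, 0, 0, 1],
  [0, 0, 0.001, 0, 0, 0, 1],
  [0, 0, 0, 0, 0, 0, 1],
])

```text
t: 20.5
tcp_pos: [0.664, -0.091, 0.2181]
tool_rot: [0.643, 0.766, 0.0, 0.001]
force: [-1.9, 1.3, 9.6]
finger_gap: -0.001
gripper_force: 4.6
```

Call:
apply_moves([
  [0, 0, 0.001, 0, 0, 0, 1],
  [0, 0, 0.001, 0, 0, 0, 1],
  [0, 0, 0.001, 0, 0, 0, 1],
  [0, 0, 0, 0, 0, 0, 1],
])

```text
t: 21.0
tcp_pos: [0.664, -0.091, 0.2159]
tool_rot: [0.643, 0.766, 0.0, 0.001]
force: [-3.9, 1.2, 12.8]
finger_gap: 0.003
gripper_force: 6.1
```

Call:
apply_moves([
  [0, 0, 0.001, 0, 0, 0, 1],
  [0, 0, 0.001, 0, 0, 0, 1],
  [0, 0, 0, 0, 0, 0, 1],
])

```text
t: 21.38
tcp_pos: [0.664, -0.091, 0.214]
tool_rot: [0.643, 0.766, 0.0, 0.001]
force: [-4.4, 0.5, 12.6]
finger_gap: 0.003
gripper_force: 6.4
```

Call:
apply_moves([
  [0, 0, 0.001, 0, 0, 0, 1],
  [0, 0, 0.001, 0, 0, 0, 1],
  [0, 0, 0, 0, 0, 0, 1],
])

```text
t: 21.75
tcp_pos: [0.664, -0.091, 0.2122]
tool_rot: [0.643, 0.766, 0.0, 0.001]
force: [-4.1, 0.7, 13.7]
finger_gap: -0.004
gripper_force: 6.7
```

Call:
apply_moves([
  [0, 0, 0.001, 0, 0, 0, 1],
  [0, 0, 0.001, 0, 0, 0, 1],
  [0, 0, 0, 0, 0, 0, 1],
])

```text
t: 22.12
tcp_pos: [0.664, -0.091, 0.2103]
tool_rot: [0.643, 0.766, 0.0, 0.001]
force: [-5.0, 0.6, 14.2]
finger_gap: -0.002
gripper_force: 6.9
```

Call:
apply_moves([
  [0, 0, 0.001, 0, 0, 0, 1],
  [0, 0, 0.001, 0, 0, 0, 1],
  [0, 0, 0, 0, 0, 0, 1],
])

```text
t: 22.5
tcp_pos: [0.664, -0.091, 0.2085]
tool_rot: [0.643, 0.766, 0.0, 0.001]
force: [-5.3, 2.1, 14.8]
finger_gap: -0.002
gripper_force: 7.3
```

Call:
apply_moves([
  [0, 0, 0.001, 0, 0, 0, 1],
  [0, 0, 0.001, 0, 0, 0, 1],
  [0, 0, 0, 0, 0, 0, 1],
])

```text
t: 22.88
tcp_pos: [0.6641, -0.091, 0.2081]
tool_rot: [0.643, 0.766, 0.0, 0.001]
force: [-7.7, 2.9, 20.6]
finger_gap: -0.001
gripper_force: 10.3
```

Bottomed at about 18 mm, with roughly 6 N on the collar. I'll nudge slightly and hold.

Call:
apply_moves([
  [0, 0, 0.0005, 0, 0, 0, 1],
  [0, 0, 0, 0, 0, 0, 1],
  [0, 0, 0, 0, 0, 0, 1],
  [0, 0, 0, 0, 0, 0, 1],
])

```text
t: 23.38
tcp_pos: [0.6641, -0.091, 0.2081]
tool_rot: [0.643, 0.766, 0.0, 0.001]
force: [-7.8, 1.6, 22.9]
finger_gap: 0.003
gripper_force: 11.2
```

Call:
apply_moves([
  [0, 0, 0, 0, 0, 0, 1],
  [0, 0, 0, 0, 0, 0, 1],
  [0, 0, 0, 0, 0, 0, 1],
  [0, 0, 0, 0, 0, 0, 1],
  [0, 0, 0, 0, 0, 0, 1],
  [0, 0, 0, 0, 0, 0, 1],
])

```text
t: 24.12
tcp_pos: [0.6641, -0.091, 0.2081]
tool_rot: [0.643, 0.766, 0.0, 0.001]
force: [-7.8, 1.7, 22.0]
finger_gap: -0.0
gripper_force: 11.2
```

Call:
apply_moves([
  [0, 0, -0.003, 0, 0, 0, 1],
  [0, 0, -0.004, 0, 0, 0, 1],
  [0, 0, -0.004, 0, 0, 0, 1],
  [0, 0, -0.004, 0, 0, 0, 1],
  [0, 0, -0.004, 0, 0, 0, 1],
  [0, 0, -0.004, 0, 0, 0, 1],
  [0, 0, -0.02, 0, 0, 0, 1],
  [0, 0, -0.03, 0, 0, 0, 1],
])

```text
t: 25.12
tcp_pos: [0.6631, -0.0908, 0.2741]
tool_rot: [0.643, 0.766, -0.001, -0.002]
force: [0.5, -0.4, -0.5]
finger_gap: 0.004
gripper_force: 0.0
```

Call:
apply_moves([
  [0, -0.03, -0.02, 0, 0, 0, 1],
  [0, -0.04, 0, 0, 0, 0, 1],
  [0, -0.04, 0, 0, 0, 0, 1],
  [0, -0.04, 0, 0, 0, 0, 1],
  [0, 0, 0, 0, 0, 0, 1],
  [0, 0, 0, 0, 0, 0, 1],
])

```text
t: 25.88
tcp_pos: [0.5169, -0.1172, 0.2957]
tool_rot: [0.643, 0.766, 0.0, 0.001]
force: [0.4, 0.9, 0.1]
finger_gap: -0.0
gripper_force: 0.0
```

Run:
```python
from h import *
s=sense();print(s['t'],s['tcp_pos'],s['force'])
a=save('scene','scene7.png')
cv2.imwrite('pics/c7.png',cv2.resize(a[170:290,240:340,::-1],(500,600),interpolation=2))
```

```text
25.875 [ 0.51693677 -0.11723412  0.29573608] [0.44088855 0.943846   0.1496931 ]
```

View pics/c7.png

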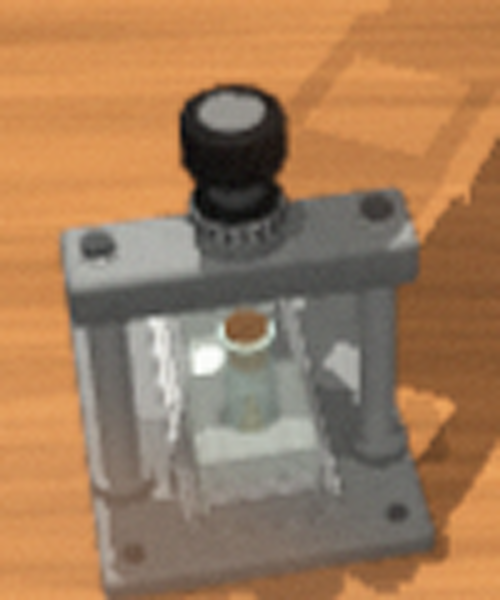

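The knob is fully back up (232,110), the cork is seated low at (245,328), and the tube is upright with the carriage home.

```bash
python3 -c "
from station import *
print(sign_off())"
```

```text
the job is handed in; nothing more can be done
None
```

The proud-corked tube stands in the nest with the carriage home, and its cork was pressed in by the ram (held on the collar at about 7 N for just over a second); the knob is back up and the job is handed in at about 26 s, with no verdict shown.

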